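Check a spindle sleeve on the leaning gauge pin and sort it

TASK

Take the sleeve that stands on the firebrick and slide it, without forcing it, down the leaning gauge pin as far as it will go, keeping it there for a moment. If it goes fully home against the collar, take it off again and stand it upright in the shallow steel tray; if it stops at the pin's step, stand it upright in the deep crate instead. Leave the other sleeve on its wooden offcut and everything else where it is.

Things in the scene. Friction and masses are not known exactly. Their poses are not given: they have to be found in the camera images.
- sleeve_1: One of two aluminium sleeves alike from outside: plain open tube, 46 mm outside diameter, 80 mm long, 0.2 kg. Origin at the centre of its lower end, z up its axis. One stands on the firebrick, the other on the wooden offcut, either way round. One has the right bore (36 mm, goes home on the gauge), the other is too small (28 mm, stops at the step); the gauge tells which.
- sleeve_2: One of two aluminium sleeves alike from outside: plain open tube, 46 mm outside diameter, 80 mm long, 0.2 kg. Origin at the centre of its lower end, z up its axis. One stands on the firebrick, the other on the wooden offcut, either way round. One has the right bore (36 mm, goes home on the gauge), the other is too small (28 mm, stops at the step); the gauge tells which.
- pin: Steel gauge pin leaning 30 deg from vertical, left, right or away from the robot. Origin at its root (collar face, 75 mm above the table); z along its axis to the tip, y level. 32 mm diameter from z = 0 to 47 mm, flat step with 1 mm chamfer, then a 23 mm nose to the tip at z = 83 mm. Collar 60 mm diameter. A good sleeve's lower end reaches z = 0, a tight one stops at 47 mm.
- gauge: Dark round steel base plate of the gauge, 136 mm in diameter, 12 mm thick, fixed; origin on the table below the pin's root, plate centre 18 mm along +x; the pin leans towards its -x.
- brick: Half firebrick, square, pale pinkish, 114 x 114 x 32 mm, fixed; origin at the centre of its underside, so its top is 32 mm up. The sleeve to be checked stands near its centre.
- offcut: Round wooden offcut, 110 mm in diameter, 32 mm thick, fixed; origin at the centre of its underside. The other sleeve stands on it and stays there.
- tray: Shallow steel tray, fixed, 180 (x) x 170 (y) mm, rim 16 mm high, walls 4 mm, floor about 4 to 5 mm thick; origin at the centre of its underside. For sleeves that go home.
- crate: Deep crate, fixed, 180 (x) x 170 (y) mm, 60 mm high, walls 4 mm, floor about 4 to 5 mm thick; origin at the centre of its underside. For sleeves that stop at the step.
- oil_can: Steel can, 64 mm in diameter, 100 mm high, bystander; origin at the centre of its underside.
- wrench: Steel wrench lying on the table, about 180 mm long, bystander; origin about the middle of its underside, x along it.
There are look-alikes about, which are no part of the job. What is shaped like the sleeve_1 but turquoise is not meant. Leave any blue look-alike of the sleeve_2 alone.

How it is judged (in metres and radians):
On the way:
1. a sleeve is slid down the gauge pin as far as it goes (home on the collar, or on the step if it is the tight one) (((x of sleeve_1 in the frame of pin between -0.006 and 0.006 m and y of sleeve_1 in the frame of pin between -0.006 and 0.006 m and z of sleeve_1 in the frame of pin between -0.005 and 0.005 m and angle between the z axis of sleeve_1 and the z axis of pin, either way round below 0.15 rad) or (x of sleeve_2 in the frame of pin between -0.006 and 0.006 m and y of sleeve_2 in the frame of pin between -0.006 and 0.006 m and z of sleeve_2 in the frame of pin between -0.005 and 0.051 m and angle between the z axis of sleeve_2 and the z axis of pin, either way round below 0.15 rad))), for 0.2 s.
At the end, for the whole second after the job is handed in: Firebrick empty; its sleeve stands upright (0.1 rad), at rest, on the floor of the tray if it went home, or of the crate if it stopped at the step, its axis within 66 mm in x and 61 mm in y of the centre; the other sleeve moved under 15 mm (((x of sleeve_1 in the frame of tray between -0.066 and 0.066 m and y of sleeve_1 in the frame of tray between -0.061 and 0.061 m and z of sleeve_1 in the frame of tray below 0.01 m and angle between sleeve_1's own z axis and vertical below 0.1 rad and distance of sleeve_2 from where it was at the start of the episode below 0.015 m) or (x of sleeve_2 in the frame of crate between -0.066 and 0.066 m and y of sleeve_2 in the frame of crate between -0.061 and 0.061 m and z of sleeve_2 in the frame of crate below 0.01 m and angle between sleeve_2's own z axis and vertical below 0.1 rad and distance of sleeve_1 from where it was at the start of the episode below 0.015 m)) and horizontal distance between each of sleeve_1, sleeve_2 and brick above 0.08 m and linear speed of each of sleeve_1, sleeve_2 below 0.02 m/s); the robot touches nothing.
It fails at once if a sleeve is forced on the gauge (over 60 N) (contact force between any of sleeve_1, sleeve_2 and pin above 60 N).
It fails at once if the can or the wrench is moved more than 30 mm (distance of any of oil_can, wrench from where it was at the start of the episode above 0.03 m).
It also fails if it takes over 54 s, if anything falls off the work surface, if the arm or the gripper's body presses on something with over 40 N, if the wrist force passes 120 N, or if a joint passes its speed limit or range.

ROBOT

A 7-joint arm with a two-finger parallel gripper is mounted at the origin on the work surface. World frame = base frame: x ahead of the robot, y to its left, z up, the work surface at z = 0. Lengths are in mm, angles in rad, forces in N, time in s.
With the tool pointing down it reaches from about 425 to 925 mm from the base axis. Payload 6.8 kg.
Tool frame: the origin (TCP) lies on the centre line of the jaws, within the pads' length; the fingertips stand manip.tip_reach ahead of it and the grasp point (between the pads) lies 8 mm behind it (manip.tip_reach is the distance from the TCP to the fingertips, in mm); x points along the fingers, z is the direction in which the jaws open and shut, and the axes are right-handed (so a half turn about x gives the same grasp; the last joint's range is limited). The gripper opens to 85 mm and grips with 20 to 120 N. Pads are 22 mm wide; open, the fingers measure 114 mm over their backs; the gripper's body (76 mm by 85 mm) begins 54 mm behind the grasp point. The pads swing forward as they close: fully open they stand 13 mm farther back than shut.
Start: joints at [-1.23, 0.477, 0.022, 1.555, -0.011, 1.109, -0.083], TCP at [292.871, 608.172, 242.308] pointing down, gripper open.
Joint ranges: [-2.96, 2.96], [-0.34, 2.1], [-1.41, 1.46], [0.24, 2.44], [-1.37, 4.51], [0.17, 1.92], [-2.96, 2.96]. Speed limits (rad/s): [2.39, 2.39, 3.14, 3.14, 3.14, 3.14, 3.14].

INTERFACE

Orientations are given as a unit quaternion [w, x, y, z].
In Python, from bench import manip, capture, calibration, masks_of gives the robot as it stands.
- The arm moves only by the tool servo_tool, never from a script. Its argument "series" is a list of rows, each a list of 4 numbers: the shift along the tool's x, y, z in mm, then the turn about the tool's x in rad. In form: [[dx, dy, dz, twist], ...]. A call has 1 to 12 rows; each row is the pose to reach, as a shift and turn from the pose measured when the call began, along the tool's axes at that moment; what a row does not reach only later rows make up. A row lasts 1/8 s, in which the tool goes at most 62.5 mm and 10.7 degrees, less where a joint would pass 70% of its speed; a pose out of reach is approached as far as the arm can. A call with a gripper value outside its range is refused whole. "claw" is the gripper command: -1 is fully open, 1 is shut, values between are in proportion, set as the call begins (left out, the last holds). The fingers move at their own pace and stop on an object; the grip force is fixed at half the most. Time passes only in rows, so rows that repeat a pose let the fingers close. It gives the time, the measured TCP pose, the force and the opening at its end, in the units of the state.
- manip.get_obs(): the state, without advancing time (a new reading comes with each control period).
- capture(name): name is "side" or "top"; returns (picture, depth): 480x640x3 uint8, red, green, blue; 480x640 float32, mm along the optical axis (not along the pixel's ray), 0 where there is no reading.
- calibration(name): a dict with "mtx" (3x3 intrinsics, pixels), "dist" ([k1, k2, p1, p2, k3] as OpenCV has them; the pictures are not rectified), "world_to_cam" (4x4, takes a point from world to camera coordinates). Camera axes: x right, y up, looking along -z (the intrinsics and any distortion apply to the point x, -y, -z); pixel columns grow to the right and rows downward; lengths in mm; the calibration is good to about 2 mm. A picture is of the moment at which its call begins. calibration takes no time and is no camera call.
- manip.close_job(): hands the job in, once; it reports no verdict.
Trained networks look in the newest picture that a camera, given by its name, has taken for a name from the list of things; names that differ only in an ending like _2 or _b are one class to them, and where a whole thing is asked for, a point or a joint stands for the part that bears it (a point fixed in the world has none). Each returns a list of dicts, best first, with "p" (0 to 1); they miss things now and then, are a little off and sometimes report something else, mostly with a low value. They report only what shows in the picture. A call takes as long as a camera call. They do not tell look-alikes from the thing itself.
- masks_of(camera, name): "pixels" (480x640 bool, what is visible of it) and "extent" ([centre column, centre row, width, height] in pixels, round what is visible of it).
The state is a dict: "clock": time; "q": joint angles; "joint_vel": joint speeds; "effort": joint torques, N m; "tcp_pos": TCP position; "tcp_rot": TCP orientation; "wrist_force": force on the tool from outside, world axes, zero at the start; "ft_torque": the same for the moment, N m; "width": finger opening in mm.
Only numpy, scipy, OpenCV 4.12 (cv2) and the standard library are available. Lean on these libraries where they do the work, as an engineer would, in place of code of your own. Each camera call takes 0.05 s, during which the arm holds its last target.

## Working session

There is one attempt and no reset: what is moved stays moved. The work goes in short steps, Python scripts to look and compute and a tool call to move; the robot and the scene stay as the last step left them, time stands still between calls to the robot, and variables do not carry over. Pictures are saved under pics/ and viewed, and the job is handed in when it is done.

Besides the shell and the picture viewer there is one more tool, called after "Call:" in YAML: its name, and indented under it one key for each argument. servo_tool: Moves the arm, as the interface text tells. Its arguments: {"type":"object","properties":{"series":{"type":"array"},"claw":{"type":"number"}},"required":["series"]}

```bash
ls; mkdir -p pics
cat > h.py <<'E'
import numpy as np, cv2
from bench import manip, capture, calibration, masks_of
def save(n,im): cv2.imwrite('pics/'+n+'.png',im[:,:,::-1])
E
python3 - <<'E'
from h import *
o=manip.get_obs()
for k,v in o.items(): print(k,np.round(v,4))
print(manip.tip_reach, [a for a in dir(manip) if a[0]!='_'])
for c in('side','top'):
    im,d=capture(c); save(c+'0',im); np.savez(c+'0.npz',im=im,d=d)
    C=calibration(c); print(c,np.round(C['mtx'],1).tolist(),C['dist'],np.round(C['world_to_cam'],3).tolist())
print(manip.get_obs()['clock'])
E
```

```text
pics
clock 0.0
q [-1.2301  0.4778  0.0223  1.5564 -0.0115  1.1093 -0.0831]
joint_vel [-0.0023  0.0004  0.0006 -0.0011 -0.0013  0.0003 -0.0009]
effort [ 7.00000e-04 -5.96444e+01  1.60800e+00 -2.81198e+01  1.24000e-02
  9.30000e-03 -0.00000e+00]
tcp_pos [292.6379 607.6243 241.3356]
tcp_rot [ 0.5982 -0.3766  0.5992  0.3758]
wrist_force [-0.0445  0.2328  0.08  ]
ft_torque [0.009  0.0078 0.0085]
width 85.3234
11.0 ['MotionError', 'close_job', 'get_obs', 'tip_reach']
side [[482.9, 0.0, 321.0], [0.0, 482.9, 238.3], [0.0, 0.0, 1.0]] [-0.13422603  0.          0.          0.          0.        ] [[0.962, -0.271, -0.016, -573.21], [0.205, 0.687, 0.697, -174.237], [-0.178, -0.674, 0.717, -925.517], [0.0, 0.0, 0.0, 1.0]]
top [[436.3, 0.0, 321.7], [0.0, 436.3, 243.9], [0.0, 0.0, 1.0]] [0.02581226 0.         0.         0.         0.        ] [[-0.012, -1.0, -0.003, 0.253], [0.995, -0.012, 0.097, -591.95], [-0.097, -0.002, 0.995, -993.307], [0.0, 0.0, 0.0, 1.0]]
0.1
```

View pics/side0.png

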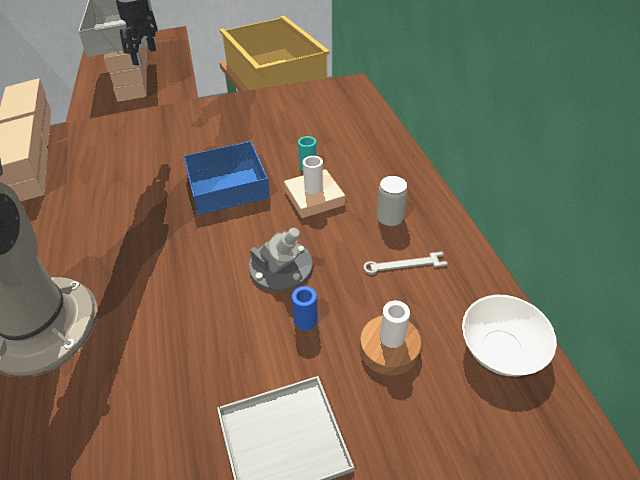

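View pics/top0.png

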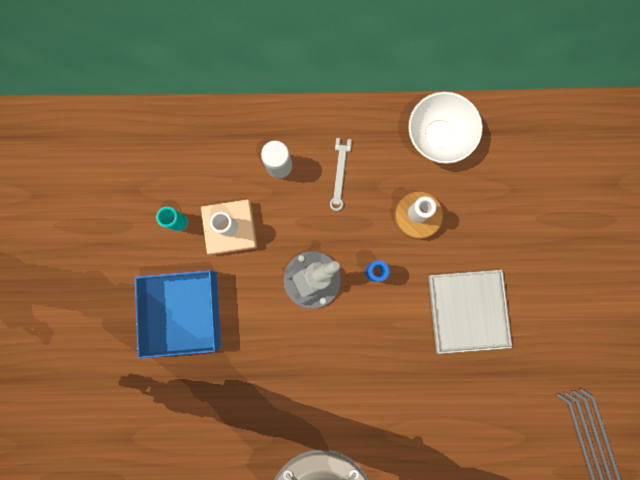

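The side view shows the white sleeves on the brick (313,175) and on the offcut (395,325), with the gauge at (283,255). The blue crate is at (227,178) and the tray at (287,440). The top view shows the brick sleeve at (221,222), the gauge at (312,280), and the look-alikes: turquoise at (171,218) and blue at (378,271).

```bash
cat >> h.py <<'E'
def cloud(c,d,pix=None):
    C=calibration(c); 
    v,u=np.nonzero(d>0) if pix is None else np.nonzero(pix&(d>0))
    n=cv2.undistortPoints(np.stack([u,v],1).astype(float)[:,None],C['mtx'],np.array(C['dist']))[:,0]
    z=d[v,u].astype(float)
    P=np.stack([n[:,0]*z,-n[:,1]*z,-z],1)
    M=np.linalg.inv(C['world_to_cam'])
    return P@M[:3,:3].T+M[:3,3],u,v
E
python3 - <<'E'
from h import *
out={}
for c in('side','top'):
    d=np.load(c+'0.npz')['d']
    for n in('sleeve_1','pin','gauge','brick','offcut','tray','crate'):
        for r in masks_of(c,n):
            if r['p']<.3: continue
            P,u,v=cloud(c,d,r['pixels'])
            if len(P)==0: continue
            print(c,n,round(r['p'],2),np.round(r['extent']),len(P),'med',np.round(np.median(P,0)),'lo',np.round(np.percentile(P,2,0)),'hi',np.round(np.percentile(P,98,0)))
            out[f'{c}_{n}_{int(r["extent"][0])}_{int(r["extent"][1])}']=r['pixels']
np.savez('masks.npz',**out)
for c in('side','top'):
    d=np.load(c+'0.npz')['d']
    P,u,v=cloud(c,d)
    s=(abs(P[:,2])<15)&(P[:,0]>300)&(P[:,0]<800)&(abs(P[:,1])<400)
    A=np.c_[P[s][:,:2],np.ones(s.sum())]; 
    w=np.linalg.lstsq(A,P[s][:,2],rcond=None)[0]; print(c,'table',w,np.median(P[s][:,2]))
print(manip.get_obs()['clock'])
E
```

```text
side sleeve_1 0.84 [313. 173.  23.  39.] 651 med [634. 191.  87.] lo [615. 184.  36.] hi [654. 228. 112.]
side sleeve_1 0.61 [306. 311.  27.  43.] 992 med [ 525. -149.   58.] lo [ 505. -158.   -1.] hi [549. -92.  80.]
side sleeve_1 0.6 [396. 323.  33.  51.] 1152 med [ 658. -246.   91.] lo [ 640. -258.   33.] hi [ 683. -213.  113.]
side sleeve_1 0.6 [306. 156.  14.  32.] 389 med [651. 324.  65.] lo [632. 311.  13.] hi [675. 356.  82.]
side pin 0.9 [280. 251.  42.  48.] 1112 med [512. -16.  75.] lo [479. -44.  19.] hi [545.  23. 147.]
side gauge 0.9 [279. 260.  63.  63.] 2926 med [509. -13.  13.] lo [450. -51.   2.] hi [571.  44. 144.]
side brick 0.85 [313. 196.  56.  44.] 1481 med [624. 176.  30.] lo [578. 147.   3.] hi [694. 255.  33.]
side offcut 0.83 [391. 348.  59.  59.] 2168 med [ 642. -260.   30.] lo [ 605. -293.    2.] hi [ 708. -194.   33.]
side tray 0.67 [285. 428. 142. 104.] 10300 med [ 439. -347.    3.] lo [ 344. -426.    0.] hi [ 520. -269.   16.]
side crate 0.88 [228. 178.  86.  73.] 4404 med [440. 343.  18.] lo [351. 231.   1.] hi [528. 408.  60.]
top sleeve_1 0.97 [423.
[... 610 characters left out ...]
7.]
top brick 0.85 [231. 227.  56.  56.] 2147 med [630. 205.  32.] lo [578. 154.   1.] hi [693. 271.  83.]
top offcut 0.98 [418. 215.  47.  46.] 1293 med [ 644. -223.   32.] lo [ 607. -286.    2.] hi [ 709. -182.   37.]
top offcut 0.43 [338. 174.  23.  74.] 655 med [760. -51.   7.] lo [680. -76.  -1.] hi [845. -31.  11.]
top tray 0.91 [470. 314.  85.  88.] 5876 med [ 431. -351.    5.] lo [ 344. -433.    1.] hi [ 520. -265.   18.]
top crate 0.71 [176. 315.  80.  88.] 6791 med [434. 334.   6.] lo [348. 236.   1.] hi [525. 410.  62.]
side table [-4.10197794e-03 -8.95550865e-04  2.14888862e+00] -0.6708089770672814
top table [-2.74066251e-03  4.26576411e-04  3.01602785e+00] 1.1385193378296208
0.8
```

Run:
```python
from h import *
a=np.load('side0.npz'); b=np.load('top0.npz')
A=cv2.resize(a['im'][210:300,230:330],(400,360),interpolation=cv2.INTER_CUBIC)
B=cv2.resize(b['im'][240:330,265:365],(400,360),interpolation=cv2.INTER_CUBIC)
save('pin',np.hstack([A,B]))
for c,z in(('side',a),('top',b)):
    P,u,v=cloud(c,z['d'])
    s=(abs(P[:,0]-512)<90)&(abs(P[:,1])<90)&(P[:,2]>8)&(P[:,2]<250)
    P=P[s]
    for lo in range(10,170,10):
        q=P[(P[:,2]>=lo)&(P[:,2]<lo+10)]
        if len(q): print(c,lo,len(q),np.round(q.mean(0)),np.round(q.min(0)),np.round(q.max(0)))
    np.save(c+'_pinpts.npy',P)
```

```text
side 10 1008 [511.  -8.  12.] [443. -53.  10.] [578.  74.  20.]
side 20 83 [485.   7.  26.] [454. -18.  20.] [543.  43.  30.]
side 30 158 [479.  16.  37.] [454. -22.  30.] [545.  79.  40.]
side 40 92 [485.   7.  43.] [456. -29.  40.] [544.  72.  50.]
side 50 122 [507. -13.  55.] [475. -30.  50.] [551.  25.  60.]
side 60 203 [517. -14.  65.] [477. -30.  60.] [548.  20.  70.]
side 70 149 [499.  -5.  75.] [480. -23.  70.] [547.  35.  80.]
side 80 151 [507.   5.  84.] [486. -25.  80.] [534.  26.  90.]
side 90 38 [515. -20.  95.] [507. -32.  91.] [531.  -1. 100.]
side 100 62 [524. -28. 106.] [510. -37. 101.] [543.  -8. 110.]
side 110 59 [520. -26. 115.] [512. -38. 110.] [537.  -8. 120.]
side 120 41 [525. -31. 124.] [517. -43. 120.] [538. -10. 130.]
side 130 39 [532. -41. 136.] [523. -48. 131.] [547. -24. 140.]
side 140 94 [535. -38. 145.] [524. -48. 140.] [546. -25. 149.]
side 150 2 [534. -35. 151.] [532. -37. 150.] [535. -34. 151.]
top 10 1285 [508.  19.  13.] [445. -49.  10.] [577.  86.  19.]
top 20 9 [491.  15.  23.] [457. -11.  20.] [562.  56.  29.]
top 30 73 [497.  49.  37.] [458.   7.  30.] [540.  81.  40.]
top 40 221 [497.  45.  43.] [456.   5.  40.] [542.  78.  50.]
top 50 70 [503.  35.  55.] [474. -25.  50.] [550.  55.  59.]
top 60 92 [509.  19.  66.] [476. -23.  60.] [547.  49.  70.]
top 70 186 [512.  14.  76.] [479. -22.  70.] [547.  44.  80.]
top 80 224 [511.  18.  85.] [481.  -9.  80.] [540.  42.  90.]
top 90 49 [514.   8.  94.] [498. -11.  90.] [535.  28. 100.]
top 100 35 [519.  -1. 105.] [509. -15. 100.] [537.   6. 110.]
top 110 65 [524. -10. 115.] [513. -31. 110.] [543.   4. 120.]
top 120 62 [525. -12. 124.] [515. -26. 120.] [540.  -5. 129.]
top 130 31 [530. -21. 136.] [522. -43. 130.] [541. -14. 140.]
top 140 85 [535. -31. 146.] [524. -43. 140.] [547. -20. 150.]
top 150 17 [535. -30. 151.] [528. -36. 150.] [542. -24. 152.]
```

View pics/pin.png

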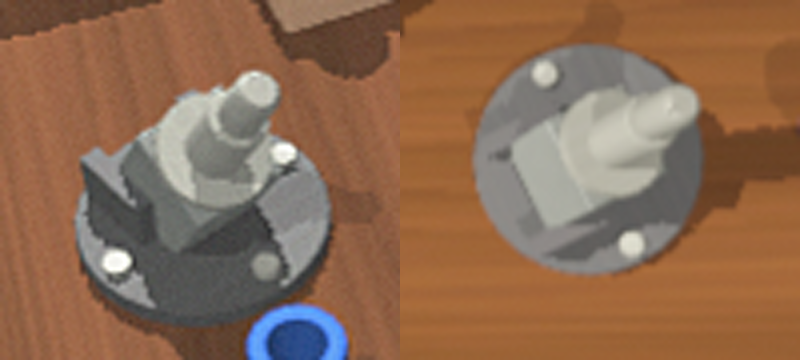

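```bash
cat > fit.py <<'E'
from h import *
from scipy.optimize import least_squares
Ps={c:np.load(c+'_pinpts.npy') for c in('side','top')}
def pars(p):
    x=np.array([np.cos(p[2]),np.sin(p[2]),0]); ax=-x*.5+np.array([0,0,np.sqrt(.75)])
    return np.array([p[0],p[1],75]),x,ax
def cap(t,r,t0,t1,R): # sdf of finite cylinder
    dr=r-R; dt=np.maximum(t0-t,t-t1)
    return np.minimum(np.maximum(dr,dt),0)+np.hypot(np.maximum(dr,0),np.maximum(dt,0))
def res(p,P):
    o,x,ax=pars(p); q=P-o; t=q@ax; r=np.linalg.norm(q-np.outer(t,ax),axis=1)
    s=np.minimum(cap(t,r,-9,47,16),cap(t,r,0,83,11.5))
    s=np.minimum(s,cap(t,r,-8,0,30))
    k=(t>-2)
    return np.where(k,s,0)
if __name__=='__main__':
    for name,P in(('side',Ps['side']),('top',Ps['top']),('both',np.vstack(list(Ps.values())))):
        P=P[P[:,2]>55]; best=None
        for y0 in (2.2,2.5,2.8,1.9):
            r=least_squares(lambda p:np.r_[res(p[:3],P-np.r_[0,0,p[3]]),p[3]*3],[512,10,y0,0],loss='soft_l1',f_scale=1.5)
            if best is None or r.cost<best.cost: best=r
        p=best.x[:3]; e=res(p,P-[0,0,best.x[3]]); print(name,np.round(best.x,3),best.cost,'medabs',np.median(abs(e[e!=0])),'n',(e!=0).sum(),'axis',pars(p)[2],'plate centre',np.round(np.array(p[:2])+18*pars(p)[1][:2],1))
    for c in Ps:
        P=Ps[c]; q=P[(P[:,2]>9)&(P[:,2]<14.5)][:,:2]
        # plate circle from hull
        h=cv2.convexHull(q.astype(np.float32)); print(c,cv2.minEnclosingCircle(q.astype(np.float32)))
E
python3 fit.py
```

```text
side [519.142  -1.39    2.052  -0.741] 307.1382572118404 medabs 0.6324355788250313 n 686 axis [ 0.23150383 -0.44317714  0.8660254 ] plate centre [510.8  14.6]
top [518.494   1.517   2.047   1.171] 268.9770354527599 medabs 0.6431626740893996 n 591 axis [ 0.22939772 -0.44427096  0.8660254 ] plate centre [510.2  17.5]
both [5.18761e+02 2.98000e-01 2.03700e+00 3.64000e-01] 849.0097525366391 medabs 0.9688341254925263 n 1281 axis [ 0.22469701 -0.44666683  0.8660254 ] plate centre [510.7  16.4]
side ((510.3126525878906, 13.016000747680664), 68.36477661132812)
top ((510.45782470703125, 18.024620056152344), 67.72713470458984)
```

Run:
```python
from h import *
from scipy.optimize import least_squares
m=np.load('masks.npz')
for k in m.files:
    if 'sleeve' not in k: continue
    c=k.split('_')[0]; d=np.load(c+'0.npz')['d']
    P,u,v=cloud(c,d,cv2.dilate(m[k].astype(np.uint8),np.ones((3,3))).astype(bool))
    zt=np.percentile(P[:,2],97)
    q=P[P[:,2]>zt-6]
    r=np.r_[0]
    f=lambda p:np.clip(np.hypot(P[:,0]-p[0],P[:,1]-p[1])-23,-6,6)*(P[:,2]>zt-70)
    # outer wall fit: only outside pts
    s=least_squares(lambda p:np.r_[f(p)],np.r_[(q[:,:2].min(0)+q[:,:2].max(0))/2],loss='cauchy',f_scale=.7)
    print(k,'top z',round(zt,1),'mid',np.round((q[:,:2].min(0)+q[:,:2].max(0))/2,1),np.round(np.ptp(q[:,:2],axis=0)),'cyl',np.round(s.x,1))
    rr=np.hypot(*(q[:,:2]-s.x).T); print('  ring radii',np.histogram(rr,bins=[0,8,10,12,13,14,15,16,17,18,19,20,21,22,23,24,26])[0])
a=np.load('side0.npz')['im']; b=np.load('top0.npz')['im']
R=lambda im,x,y:cv2.resize(im[y-25:y+25,x-25:x+25],(300,300),interpolation=cv2.INTER_CUBIC)
save('slv',np.vstack([np.hstack([R(a,313,175),R(a,395,325)]),np.hstack([R(b,222,224),R(b,423,208)])])[:600])
```

```text
side_sleeve_1_313_172 top z 111.6 mid [635.7 206.7] [45. 47.] cyl [636.5 208.6]
  ring radii [ 0  0  0  0  0  0  3  6 10 19 13 16 19 18 21  5]
side_sleeve_1_305_311 top z 79.8 mid [ 527.  -134.8] [45. 48.] cyl [ 527.4 -134.1]
  ring radii [ 0  0  3  8 14 25 19 27 19 32 30 29 29 34 18  6]
side_sleeve_1_396_323 top z 112.3 mid [ 662.  -234.9] [45. 45.] cyl [ 662.8 -233.9]
  ring radii [ 0  0  0  6 11 29 27 36 30 32 34 48 34 41 21  3]
side_sleeve_1_306_156 top z 110.0 mid [632.3 219.4] [38. 22.] cyl [636.2 205.5]
  ring radii [0 0 0 0 0 0 0 0 1 0 2 1 4 7 3 7]
top_sleeve_1_422_208 top z 114.6 mid [ 663.4 -231. ] [45. 45.] cyl [ 663.4 -231.1]
  ring radii [ 0  0  0  1 10 17 22 18 24 21 26 29 23 17  8  0]
top_sleeve_1_224_225 top z 114.2 mid [635.2 211.7] [45. 44.] cyl [635.7 211.8]
  ring radii [ 0  0  0  0  0  0  0  0  8 29 25 21 31 19  6  0]
top_sleeve_1_171_220 top z 82.3 mid [652.9 337.9] [44. 44.] cyl [653.7 338.8]
  ring radii [ 0  0  0  0  0  0  0  6 14 29 18 26 23 22  7  1]
```

View pics/slv.png

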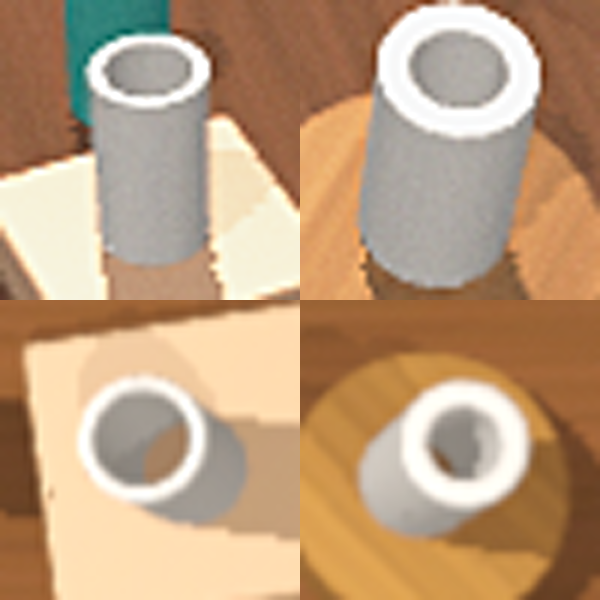

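The brick sleeve's wall is thin (ring radii about 18–23 mm), so I expect a 36 mm bore that goes home; the gauge will confirm it. I'm moving above it now.

Call:
servo_tool:
  series:
    - [7, -48, -21, 0.112]
    - [14, -96, -42, 0.224]
    - [21, -145, -63, 0.337]
    - [28, -193, -84, 0.449]
    - [35, -241, -105, 0.561]
    - [42, -289, -126, 0.673]
    - [50, -337, -147, 0.785]
    - [57, -385, -167, 0.898]
    - [64, -433, -188, 1.01]
    - [71, -482, -209, 1.122]
    - [71, -482, -209, 1.122]
    - [71, -482, -209, 1.122]
  claw: -1

```text
clock: 2.3
tcp_pos: [636.1, 211.3, 171.1]
tcp_rot: [0.707, -0.0, 0.707, 0.0]
wrist_force: [0.5, 0.7, -0.3]
width: 85.1
```

Call:
servo_tool:
  series:
    - [20, -1, 0, 0]
    - [40, -1, 0, 0]
    - [60, -1, 0, 0]
    - [73, -1, 0, 0]
    - [73, -1, 0, 0]

```text
clock: 2.92
tcp_pos: [635.3, 210.1, 96.5]
tcp_rot: [0.706, -0.0, 0.708, 0.0]
wrist_force: [-0.6, 0.4, 0.3]
width: 85.7
```

Call:
servo_tool:
  series:
    - [0, 0, 0, 0]
    - [0, 0, 0, 0]
    - [0, 0, 0, 0]
    - [0, 0, 0, 0]
    - [0, 0, 0, 0]
    - [0, 0, 0, 0]
  claw: 1

```text
clock: 3.68
tcp_pos: [635.7, 210.2, 97.6]
tcp_rot: [0.706, -0.0, 0.708, 0.0]
wrist_force: [-2.0, -0.7, 6.2]
width: 44.3
```

Run:
```python
from h import *
a,_=capture('side');b,_=capture('top')
save('grip',np.hstack([cv2.resize(a[100:250,230:430],(400,300)),cv2.resize(b[150:300,130:330],(400,300))]))
print(manip.get_obs()['clock'],manip.get_obs()['width'])
```

```text
3.775 44.456305835554936
```

View pics/grip.png

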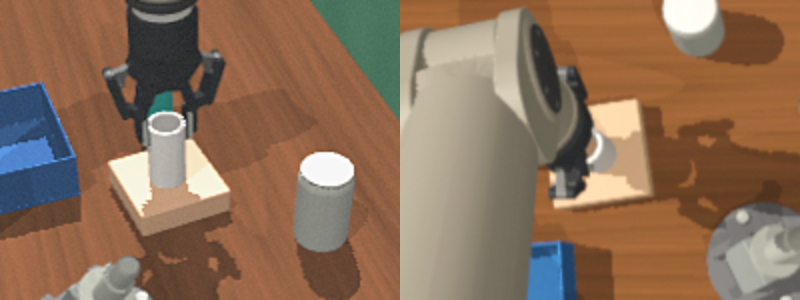

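Call:
servo_tool:
  series:
    - [-30, 0, 0, 0]
    - [-70, 0, 0, 0]
    - [-80, 15, -35, 0]
    - [-80, 35, -80, 0]
    - [-80, 55, -125, 0]
    - [-80, 75, -165, 0]
    - [-80, 90, -198, 0]
    - [-60, 90, -198, 0]
    - [-40, 90, -198, 0]
    - [-20, 90, -198, 0]
    - [-8, 90, -198, 0]
    - [-8, 90, -198, 0]

```text
clock: 5.28
tcp_pos: [437.2, 299.7, 105.3]
tcp_rot: [0.706, -0.001, 0.708, -0.0]
wrist_force: [0.4, -0.1, -2.8]
width: 43.6
```

Run:
```python
from h import *
a,d=capture('side');np.savez('s2.npz',im=a,d=d)
save('crate1',cv2.resize(a[80:260,120:360],(800,600)))
print(manip.get_obs()['clock'],manip.get_obs()['wrist_force'])
P,u,v=cloud('side',d)
s=(abs(P[:,0]-438)<60)&(abs(P[:,1]-238)<15)&(P[:,2]>56)&(P[:,2]<64); q=P[s]; print('wall',len(q),np.percentile(q[:,1],[2,50,98]),np.median(q[:,2]))
```

```text
5.325 [-0.83338681  0.57076938 -1.5379169 ]
wall 103 [231.98289992 237.10115765 243.29846791] 58.25018360238971
```

View pics/crate1.png

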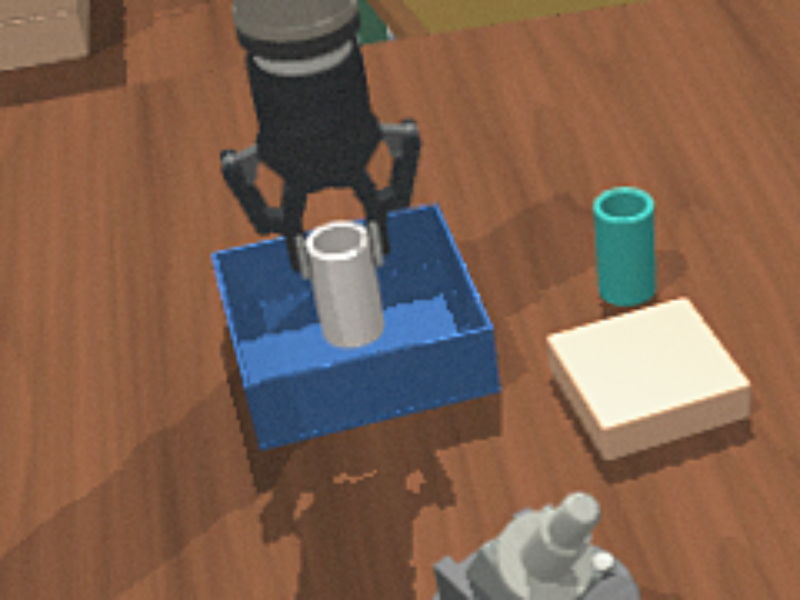

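The sleeve hangs upright in the jaws inside the crate. I'm pushing it against the wall edge so it tilts in the grip.

Call:
servo_tool:
  series:
    - [0, -15, 0, 0]
    - [0, -28, 0, 0]
    - [0, -36, 0, 0]
    - [0, -41, 0, 0]
    - [0, -46, 0, 0]
    - [0, -50, 0, 0]

```text
clock: 6.08
tcp_pos: [438.5, 255.1, 108.0]
tcp_rot: [0.708, 0.002, 0.707, 0.004]
wrist_force: [-4.7, 11.3, 7.0]
width: 43.7
```

Call:
servo_tool:
  series:
    - [0, -5, 0, 0]
    - [0, -9, 0, 0]
    - [0, -12, 0, 0]
    - [0, -12, 0, 0]

```text
clock: 6.58
tcp_pos: [438.5, 247.4, 109.5]
tcp_rot: [0.708, 0.003, 0.706, 0.007]
wrist_force: [-4.2, 8.4, 6.1]
width: 43.5
```

Run:
```python
from h import *
a,d=capture('side');np.savez('s3.npz',im=a,d=d)
save('crate2',cv2.resize(a[80:260,120:360],(800,600)))
print(manip.get_obs()['clock'],manip.get_obs()['wrist_force'])
```

```text
6.625 [-4.08145379 10.33611457  6.30001009]
```

View pics/crate2.png

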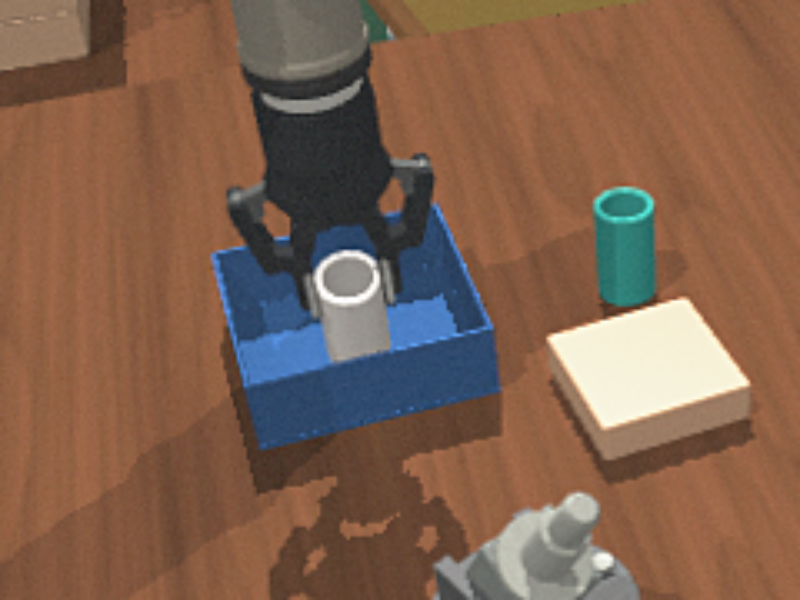

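Call:
servo_tool:
  series:
    - [1, -6, 0, 0]
    - [2, -11, 0, 0]
    - [3, -15, 0, 0]
    - [3, -18, 0, 0]
    - [3, -20, 0, 0]
    - [3, -20, 0, 0]

```text
clock: 7.38
tcp_pos: [439.1, 231.6, 107.9]
tcp_rot: [0.709, 0.005, 0.705, 0.01]
wrist_force: [-3.1, 10.0, 5.0]
width: 43.3
```

```bash
cat >> h.py <<'E'
from scipy.optimize import least_squares
def sleevefit(c,d,pix,p0,a0):
    """fit outer cylinder r=23 + end plane; p0 top-centre guess, a0 axis guess"""
    P,u,v=cloud(c,d,pix)
    def fr(p):
        a=np.array([p[3],p[4],1.]); a/=np.linalg.norm(a); return p[:3],a
    def res(p):
        o,a=fr(p); q=P-o; t=q@a; r=np.linalg.norm(q-np.outer(t,a),axis=1)
        out=np.hypot(np.maximum(r-23,0),np.maximum(t,0))
        out=np.where((r<23)&(t<0)&(r>18),np.minimum(23-r,np.minimum(-t,r-18)),out)
        out=np.where((r<=18)&(t<0),18-r,out)
        out=np.where((r<=18)&(t>=0),np.hypot(18-r,t),out)
        return np.clip(out,0,8)
    r=least_squares(res,np.r_[p0,a0],loss='soft_l1',f_scale=1.,x_scale=[1,1,1,.03,.03])
    o,a=fr(r.x); e=res(r.x)
    return o,a,np.median(e),len(P)
E
python3 - <<'E'
from h import *
a,d=capture('side');np.savez('s4.npz',im=a,d=d)
save('crate3',cv2.resize(a[80:260,120:360],(800,600)))
o=manip.get_obs();print(o['clock'],o['wrist_force'],o['tcp_pos'])
T=o['tcp_pos']
for r in masks_of('side','sleeve_1'):
    print(r['p'],r['extent'])
    if abs(r['extent'][0]-225)<25 and r['p']>.3:
        print(sleevefit('side',d,r['pixels'],[T[0],T[1]-5,T[2]+12],[0,-.4]))
E
```

```text
7.425 [-3.14902912  9.29591853  5.62820355] [439.08376101 231.62210085 107.8731462 ]
0.81 [393.9, 323.3, 31.1, 49.4]
0.74 [226.8, 172.2, 20.5, 24.3]
(array([439.00656827, 230.37668408, 123.49376398]), array([ 0.01040103, -0.49217466,  0.87043433]), np.float64(0.5224068045778285), 422)
0.62 [307.1, 309.3, 26.9, 43.0]
0.16 [278.1, 260.8, 64.8, 61.3]
```

View pics/crate3.png

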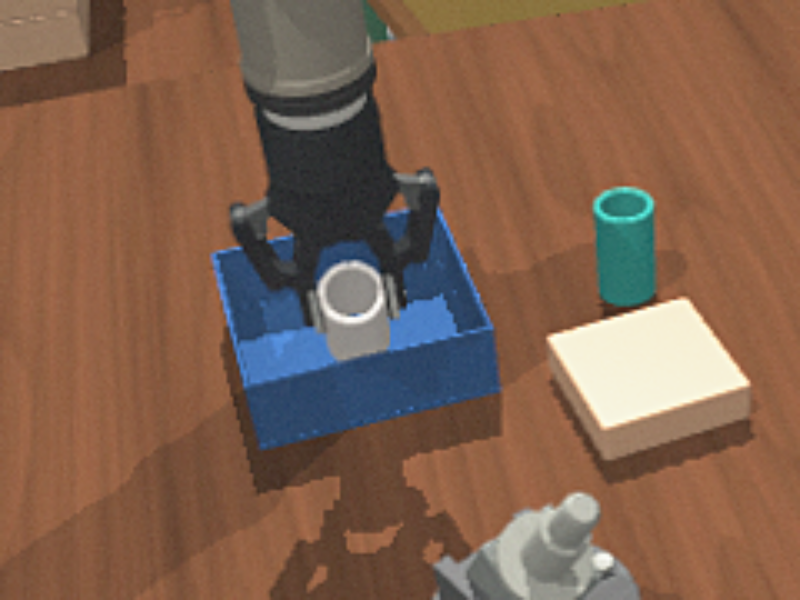

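Call:
servo_tool:
  series:
    - [-40, 0, 0, 0]
    - [-90, 0, 0, 0]
    - [-130, -25, 12, -0.03]
    - [-145, -70, 26, -0.1]
    - [-145, -115, 42, -0.16]
    - [-145, -160, 60, -0.23]
    - [-145, -205, 78, -0.3]
    - [-145, -250, 96, -0.36]
    - [-145, -290, 112, -0.42]
    - [-145, -313, 121, -0.453]
    - [-145, -313, 121, -0.453]
    - [-145, -313, 121, -0.453]

```text
clock: 8.98
tcp_pos: [561.3, -82.7, 246.8]
tcp_rot: [0.692, -0.154, 0.685, 0.168]
wrist_force: [0.0, -0.3, -2.0]
width: 43.7
```

Run:
```python
from h import *
o=manip.get_obs(); T=o['tcp_pos']; print(o['clock'],o['wrist_force'],T,o['tcp_rot'])
ims=[]
for c in('side','top'):
    a,d=capture(c);np.savez(c+'5.npz',im=a,d=d); ims.append(cv2.resize(a,(400,300)))
    for r in masks_of(c,'sleeve_1'):
        if r['p']<.3: continue
        P,_,_=cloud(c,d,r['pixels']); m=np.median(P,0); print(c,r['p'],r['extent'],m.round())
        if m[2]>120:
            np.savez(c+'5m.npz',m=r['pixels'])
            print(sleevefit(c,d,r['pixels'],[T[0],T[1]-3,T[2]+13],[.23*1.15,-.445*1.15]))
save('app',np.hstack(ims))
print(manip.get_obs()['clock'])
```

```text
8.975 [ 0.04963107 -0.29763023 -1.99321405] [561.296893   -82.74860507 246.77872628] [ 0.69156808 -0.15435771  0.68522499  0.16844585]
side 0.89 [304.4, 311.0, 22.0, 42.3] [ 526. -149.   60.]
side 0.84 [396.9, 323.2, 30.3, 49.6] [ 659. -246.   89.]
side 0.72 [307.8, 207.1, 40.9, 39.9] [561. -74. 229.]
(array([561.93602799, -84.06191402, 260.37021771]), array([ 0.19945863, -0.4301215 ,  0.8804611 ]), np.float64(0.3809313381597157), 764)
side 0.62 [391.1, 347.4, 58.5, 56.1] [ 642. -260.   30.]
side 0.56 [226.6, 178.9, 86.0, 73.1] [439. 341.  18.]
top 0.73 [171.8, 219.7, 34.8, 22.6] [653. 335.  56.]
top 0.57 [338.1, 259.6, 16.1, 25.2] [547. -38. 221.]
(array([ 629.30119988, -276.66599493,  688.87748693]), array([ 0.1476414 , -0.42412271,  0.89348864]), np.float64(0.6121314568640805), 217)
9.175
```

View pics/app.png

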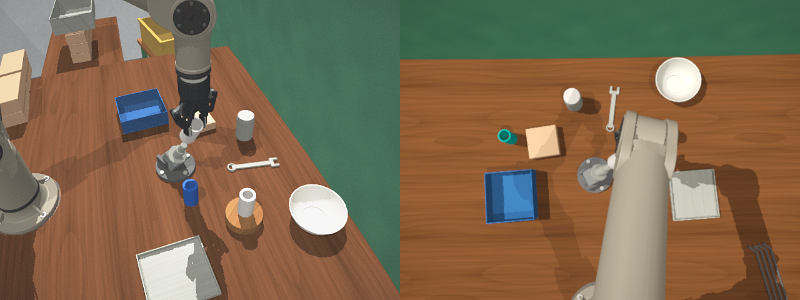

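```bash
cat >> h.py <<'E'
def proj(c,P):
    C=calibration(c); W=C['world_to_cam']; q=np.asarray(P)@W[:3,:3].T+W[:3,3]; q=q*[1,-1,-1]
    return cv2.projectPoints(q,np.zeros(3),np.zeros(3),C['mtx'],np.array(C['dist']))[0][:,0]
def circ(o,a,R):
    a=a/np.linalg.norm(a); x=np.cross(a,[0,0,1.]); x/=np.linalg.norm(x); y=np.cross(a,x); t=np.linspace(0,2*np.pi,60)
    return o+R*(np.outer(np.cos(t),x)+np.outer(np.sin(t),y))
def overlay(c,im,circs,box,scale):
    x0,y0,x1,y1=box; im=cv2.resize(im[y0:y1,x0:x1],None,fx=scale,fy=scale,interpolation=cv2.INTER_CUBIC).copy()
    for P,col in circs:
        q=(proj(c,P)-[x0-.5,y0-.5])*scale-.5
        cv2.polylines(im,[q.round().astype(int)],False,col,1)
    return im
E
python3 - <<'E'
from h import *
from fit import pars
z=np.load('side5.npz'); im,d=z['im'],z['d']
m=np.load('side5m.npz')['m']
# refine mask: dilate + depth near
T=np.array([561.3,-82.7,246.8])
for k in (0,2):
    mm=m if k==0 else cv2.erode(m.astype(np.uint8),np.ones((3,3))).astype(bool)
    o,a,e,n=sleevefit('side',d,mm,[T[0],T[1]-3,T[2]+13],[.23*1.15,-.445*1.15]); print(o,a,e,n)
o,a,e,n=sleevefit('side',d,m,[T[0],T[1]-3,T[2]+13],[.23*1.15,-.445*1.15])
R,x,ax=pars([519.142,-1.39,2.052])
cs=[(circ(o,a,23),(255,0,0)),(circ(o-80*a,a,23),(255,0,0)),(circ(R,ax,30),(0,255,0)),(circ(R+83*ax,ax,11.5),(0,255,0)),(circ(R+47*ax,ax,16),(0,255,0)),(np.array([R,R+150*ax]),(0,0,255)),(np.array([o,o-80*a]),(255,0,255))]
A=overlay('side',im,cs,(240,160,350,290),4.5)
save('ov',A); print(A.shape)
E
```

```text
[561.93602947 -84.06191253 260.3702213 ] [ 0.19945867 -0.43012145  0.88046112] 0.38093250369896303 764
[562.04640259 -84.06944522 260.45112224] [ 0.20145937 -0.43036787  0.879885  ] 0.37117309608042603 585
(585, 495, 3)
```

View pics/ov.png

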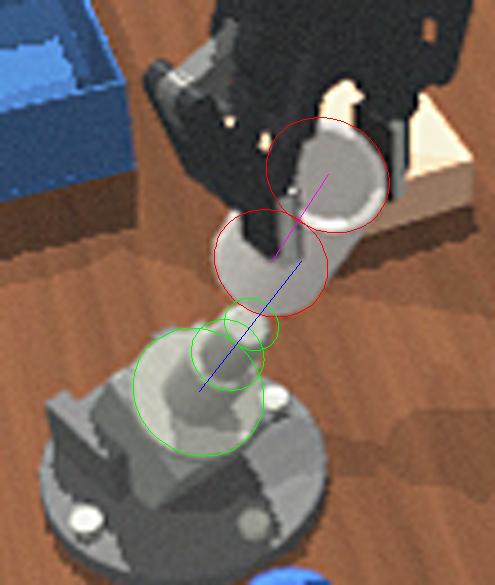

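Call:
servo_tool:
  series:
    - [4, 3, 0, -0.02]
    - [9, 7, -1, -0.035]
    - [17, 7, -1, -0.035]
    - [25, 7, -1, -0.035]
    - [32, 7, -1, -0.035]
    - [32, 7, -1, -0.035]

```text
clock: 9.93
tcp_pos: [557.4, -75.8, 214.3]
tcp_rot: [0.688, -0.167, 0.682, 0.181]
wrist_force: [-0.2, -0.6, -1.8]
width: 43.7
```

```bash
cat > look.py <<'E'
from h import *
import sys
from fit import pars
from scipy.spatial.transform import Rotation as Ro
tag=sys.argv[1]
def go(tag,up=13):
    o=manip.get_obs(); T=o['tcp_pos']; q=o['tcp_rot']; M=Ro.from_quat([q[1],q[2],q[3],q[0]]).as_matrix()
    print(round(o['clock'],2),'F',np.round(o['wrist_force'],1),'tcp',np.round(T,1),'toolx',M[:,0].round(3),'toolz',M[:,2].round(3))
    im,d=capture('side'); np.savez(tag+'.npz',im=im,d=d)
    R,x,ax=pars([519.142,-1.39,2.052]); y=np.cross([0,0,1],x); B=np.c_[np.cross(y,ax),y,ax]; B[:,0]*=1
    cs=[(circ(R,ax,30),(0,255,0)),(circ(R+83*ax,ax,11.5),(0,255,0)),(np.array([R,R+150*ax]),(0,0,255))]
    best=None
    for r in masks_of('side','sleeve_1'):
        if r['p']<.2: continue
        P,_,_=cloud('side',d,r['pixels']); 
        if len(P)==0: continue
        m=np.median(P,0)
        if np.hypot(*(m-T)[:2])<45 and abs(m[2]-T[2])<60 and best is None: best=r
    if best is not None:
        s,a,e,n=sleevefit('side',d,best['pixels'],[T[0],T[1]-3,T[2]+up],[.26,-.51])
        b=s-80*a; print('top',s.round(1),'axis',a.round(3),'tilt',np.degrees(np.arccos(a[2])).round(1),'az',np.degrees(np.arctan2(a[1],a[0])).round(1),'err',e,n)
        print('bottom in pin frame',((b-R)@np.c_[np.cross(y,ax),y,ax]).round(1),'axis in pin',(a@np.c_[np.cross(y,ax),y,ax]).round(3))
        cs+=[(circ(s,a,23),(255,0,0)),(circ(b,a,23),(255,0,0)),(np.array([s,b]),(255,0,255))]
    print('tool rows for 1mm down pin axis:',(M.T@-ax).round(3),' pinX in tool',(M.T@np.cross(y,ax)).round(3),' pinY in tool',(M.T@y).round(3))
    save(tag,overlay('side',im,cs,(240,160,350,290),4.5))
go(tag)
E
python3 look.py l1
```

```text
9.93 F [-0.2 -0.6 -1.8] tcp [557.4 -75.8 214.3] toolx [ 0.003  0.021 -1.   ] toolz [0.879 0.477 0.013]
top [558.  -77.1 228. ] axis [ 0.213 -0.42   0.882] tilt 28.1 az -63.1 err 0.4545169197586816 689
bottom in pin frame [ 0.2  0.1 95.1] axis in pin [0.033 0.006 0.999]
tool rows for 1mm down pin axis: [ 0.874  0.485 -0.003]  pinX in tool [-0.485  0.874  0.02 ]  pinY in tool [-0.013  0.016 -1.   ]
```

View pics/l1.png

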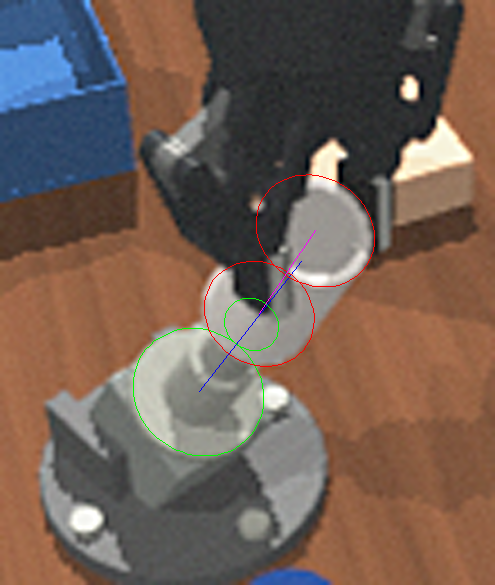

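Call:
servo_tool:
  series:
    - [7, 4, 0, 0]
    - [14, 8, 0, 0]
    - [21, 11.5, 0, 0]
    - [28, 15.5, 0, 0]
    - [34, 19, 0, 0]
    - [37.5, 21, 0, 0]
    - [37.5, 21, 0, 0]

```text
clock: 10.9
tcp_pos: [547.9, -56.4, 177.7]
tcp_rot: [0.689, -0.167, 0.682, 0.181]
wrist_force: [-0.3, -0.3, -1.9]
width: 43.5
```

```bash
python3 look.py l2
```

```text
10.9 F [-0.3 -0.3 -1.9] tcp [547.9 -56.4 177.7] toolx [ 0.004  0.021 -1.   ] toolz [0.879 0.477 0.014]
top [548.6 -57.9 191.3] axis [ 0.214 -0.422  0.881] tilt 28.2 az -63.1 err 0.4183645551489459 586
bottom in pin frame [ 0.5 -0.4 52.7] axis in pin [0.031 0.006 1.   ]
tool rows for 1mm down pin axis: [ 0.874  0.486 -0.004]  pinX in tool [-0.485  0.874  0.021]  pinY in tool [-0.014  0.016 -1.   ]
```

View pics/l2.png

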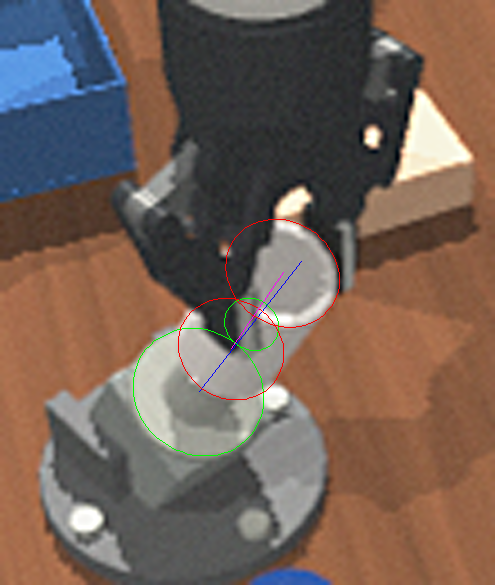

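Call:
servo_tool:
  series:
    - [2, 0.5, 0, 0]
    - [4.5, 2, 0, 0]
    - [7, 3.5, 0, 0]
    - [10, 4.5, 0, 0]
    - [10, 4.5, 0, 0]

```text
clock: 11.62
tcp_pos: [545.9, -52.4, 167.9]
tcp_rot: [0.689, -0.167, 0.682, 0.181]
wrist_force: [-0.4, -0.1, -2.7]
width: 43.9
```

Call:
servo_tool:
  series:
    - [4, 2.2, 0, 0]
    - [8, 4.4, 0, 0]
    - [12, 6.6, 0, 0]
    - [16, 8.8, 0, 0]
    - [19, 10.5, 0, 0]
    - [22, 12.1, 0, 0]
    - [22, 12.1, 0, 0]

```text
clock: 12.5
tcp_pos: [540.0, -41.2, 145.9]
tcp_rot: [0.689, -0.167, 0.682, 0.181]
wrist_force: [-0.4, -0.2, -1.9]
width: 43.5
```

Call:
servo_tool:
  series:
    - [4, 2.2, 0, 0]
    - [7, 3.9, 0, 0]
    - [9.5, 5.3, 0, 0]
    - [12, 6.7, 0, 0]
    - [12, 6.7, 0, 0]

```text
clock: 13.12
tcp_pos: [536.7, -34.9, 133.8]
tcp_rot: [0.688, -0.167, 0.682, 0.181]
wrist_force: [-0.5, -0.5, -1.5]
width: 43.9
```

```bash
python3 look.py l3
```

```text
13.12 F [-0.5 -0.5 -1.5] tcp [536.7 -34.9 133.8] toolx [ 0.004  0.021 -1.   ] toolz [0.879 0.477 0.013]
top [537.4 -36.1 147.1] axis [ 0.216 -0.42   0.881] tilt 28.2 az -62.8 err 0.38829501486484475 373
bottom in pin frame [-0.5 -0.4  2.1] axis in pin [0.032 0.003 0.999]
tool rows for 1mm down pin axis: [ 0.874  0.485 -0.003]  pinX in tool [-0.485  0.874  0.021]  pinY in tool [-0.013  0.016 -1.   ]
```

View pics/l3.png

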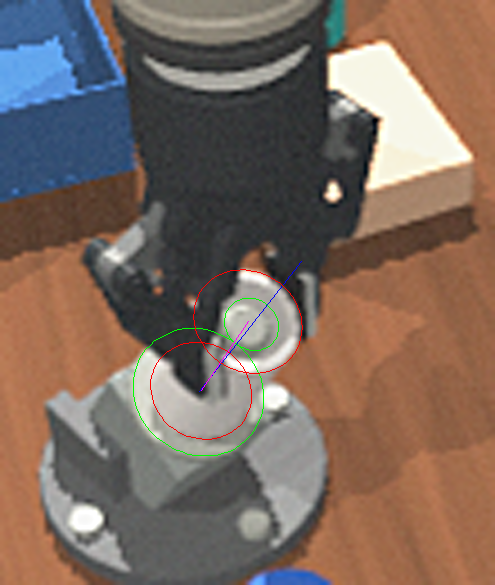

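Call:
servo_tool:
  series:
    - [1, 0.5, 0, 0]
    - [2, 1, 0, 0]
    - [3, 1.6, 0, 0]
    - [3.5, 1.9, 0, 0]
    - [3.5, 1.9, 0, 0]
    - [3.5, 1.9, 0, 0]

```text
clock: 13.98
tcp_pos: [536.4, -34.0, 131.0]
tcp_rot: [0.689, -0.167, 0.682, 0.18]
wrist_force: [-0.5, -3.5, 4.4]
width: 43.7
```

Call:
servo_tool:
  series:
    - [1.5, 0.8, 0, 0]
    - [3, 1.6, 0, 0]
    - [4, 2.2, 0, 0]
    - [4, 2.2, 0, 0]
    - [4, 2.2, 0, 0]

```text
clock: 14.6
tcp_pos: [537.0, -35.2, 129.6]
tcp_rot: [0.69, -0.167, 0.681, 0.178]
wrist_force: [-4.6, -9.6, 23.8]
width: 43.8
```

```bash
python3 look.py l4
```

```text
14.6 F [-4.6 -9.6 23.8] tcp [537.  -35.2 129.6] toolx [ 0.009  0.019 -1.   ] toolz [0.88  0.474 0.017]
top [537.9 -37.2 144.2] axis [ 0.22  -0.444  0.869] tilt 29.7 az -63.7 err 0.44864896400803644 388
bottom in pin frame [-0.9 -0.9  0.1] axis in pin [0.005 0.011 1.   ]
tool rows for 1mm down pin axis: [ 0.872  0.49  -0.008]  pinX in tool [-0.489  0.872  0.019]  pinY in tool [-0.017  0.013 -1.   ]
```

The sleeve sits fully home on the collar: z≈0.1 mm, tilt 29.7°, contact force about 25 N. I'm withdrawing along the axis.

Call:
servo_tool:
  series:
    - [0, 0, 0, 0]
    - [-3, -1.7, 0, 0]
    - [-9, -5, 0, 0]
    - [-17, -9.6, 0, 0]
    - [-26, -14.6, 0, 0]
    - [-35, -19.7, 0, 0]
    - [-44, -24.7, 0, 0]
    - [-54, -30.3, 0, 0]
    - [-64, -36, 0, 0]
    - [-74, -41.6, 0, 0]
    - [-84, -47, 0, 0]
    - [-90, -50.5, 0, 0]

```text
clock: 16.2
tcp_pos: [560.4, -81.8, 219.8]
tcp_rot: [0.691, -0.167, 0.681, 0.178]
wrist_force: [0.2, 0.8, -2.2]
width: 43.6
```

```bash
python3 look.py l5
python3 - <<'E'
from h import *
m=np.load('masks.npz')
for c in('side','top'):
    k=[k for k in m.files if k.startswith(c+'_tray')][0]
    d=np.load(c+'0.npz')['d']; P,u,v=cloud(c,d,m[k]); 
    f=P[(P[:,2]>9)]; print(c,cv2.minAreaRect(f[:,:2].astype(np.float32)), np.median(P[P[:,2]<9][:,2]))
E
```

```text
16.2 F [ 0.2  0.8 -2.2] tcp [560.4 -81.8 219.8] toolx [ 0.01   0.019 -1.   ] toolz [0.881 0.474 0.017]
top [561.1 -83.2 233.4] axis [ 0.211 -0.428  0.879] tilt 28.5 az -63.8 err 0.4231421081605653 703
bottom in pin frame [ -2.5  -0.2 103.2] axis in pin [0.026 0.012 1.   ]
tool rows for 1mm down pin axis: [ 0.872  0.49  -0.009]  pinX in tool [-0.49   0.872  0.019]  pinY in tool [-0.017  0.013 -1.   ]
side ((431.9671325683594, -351.9598693847656), (180.98635864257812, 172.74615478515625), 3.6677048206329346) 3.0813157549433186
top ((432.290283203125, -349.6243896484375), (181.50486755371094, 174.011474609375), 3.7648000717163086) 4.4749425533455
```

View pics/l5.png

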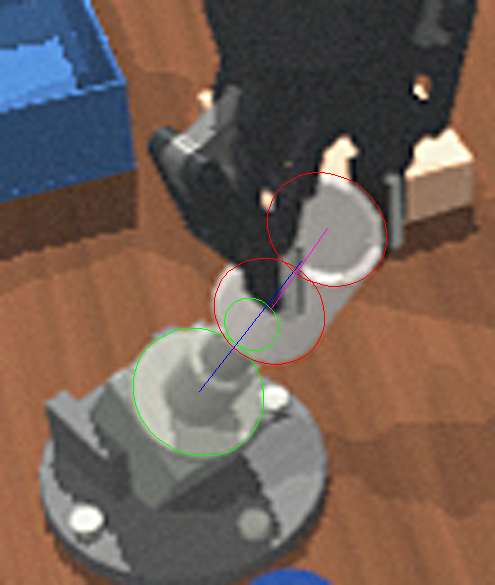

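Run:
```python
from h import *
m=np.load('masks.npz')
for c in('side','top'):
    k=[k for k in m.files if k.startswith(c+'_crate')][0]
    d=np.load(c+'0.npz')['d']; P,u,v=cloud(c,d,m[k]); 
    f=P[(P[:,2]>52)&(P[:,2]<66)]; print(c,cv2.minAreaRect(f[:,:2].astype(np.float32)))
    for x in range(360,530,25):
        g=f[(abs(f[:,0]-x)<12)&(f[:,1]<290)]; 
        if len(g): print(x,np.percentile(g[:,1],[3,97]).round(1))
o=manip.get_obs();from scipy.spatial.transform import Rotation as Ro
q=o['tcp_rot'];M=Ro.from_quat([q[1],q[2],q[3],q[0]]).as_matrix()
print(o['q'],(M.T@(np.array([440,150,262])-o['tcp_pos'])).round(1))
```

```text
side ((438.09124755859375, 320.717529296875), (180.91046142578125, 176.66807556152344), 3.4760212898254395)
360 [228.8 285.3]
385 [230.  235.6]
410 [232.5 239.3]
435 [234.  240.3]
460 [234.5 243.2]
485 [237.1 244.2]
510 [238.4 245.5]
top ((437.07781982421875, 324.3084716796875), (181.5630340576172, 172.53431701660156), 4.119884967803955)
360 [233.  286.9]
385 [234.2 239.1]
410 [236.2 239.9]
435 [237.5 242.5]
460 [239.4 244.5]
485 [241.3 245. ]
510 [243.3 247.8]
[-0.34496436  0.34234562  0.49078925  1.87481045 -0.21757763  0.96518078
  0.73851327] [-39.3 261.8   4.3]
```

Call:
servo_tool:
  series:
    - [-25, 0, 0, 0]
    - [-42, 10, 0, 0.02]
    - [-42, 45, 1, 0.08]
    - [-42, 90, 1, 0.15]
    - [-42, 135, 2, 0.22]
    - [-42, 180, 3, 0.29]
    - [-42, 225, 4, 0.35]
    - [-35, 255, 4, 0.393]
    - [0, 262, 4, 0.393]
    - [45, 262, 4, 0.393]
    - [85, 262, 4, 0.393]
    - [110, 262, 4, 0.393]

```text
clock: 17.8
tcp_pos: [439.9, 152.5, 110.8]
tcp_rot: [0.709, -0.03, 0.703, 0.041]
wrist_force: [-0.4, 0.1, -1.8]
width: 43.6
```

Call:
servo_tool:
  series:
    - [12, 0, 0, 0]
    - [25, 0, 0, 0]
    - [26, 0, 0, 0]
    - [26, 0, 0, 0]

```text
clock: 18.3
tcp_pos: [440.7, 153.1, 85.3]
tcp_rot: [0.71, -0.03, 0.703, 0.042]
wrist_force: [-0.3, -0.2, -1.8]
width: 43.7
```

```bash
python3 look.py l6 | head -3
python3 - <<'E'
from h import *
a=np.load('l6.npz')['im']; save('l6b',cv2.resize(a[80:260,120:360],(800,600)))
E
```

```text
18.3 F [-0.3 -0.2 -1.8] tcp [440.7 153.1  85.3] toolx [ 0.009  0.018 -1.   ] toolz [0.995 0.1   0.011]
top [440.5 151.5  99.6] axis [ 0.036 -0.49   0.871] tilt 29.5 az -85.8 err 0.5214701378473805 549
bottom in pin frame [ 157.7  -16.7 -143.1] axis in pin [0.045 0.195 0.98 ]
```

View pics/l6b.png

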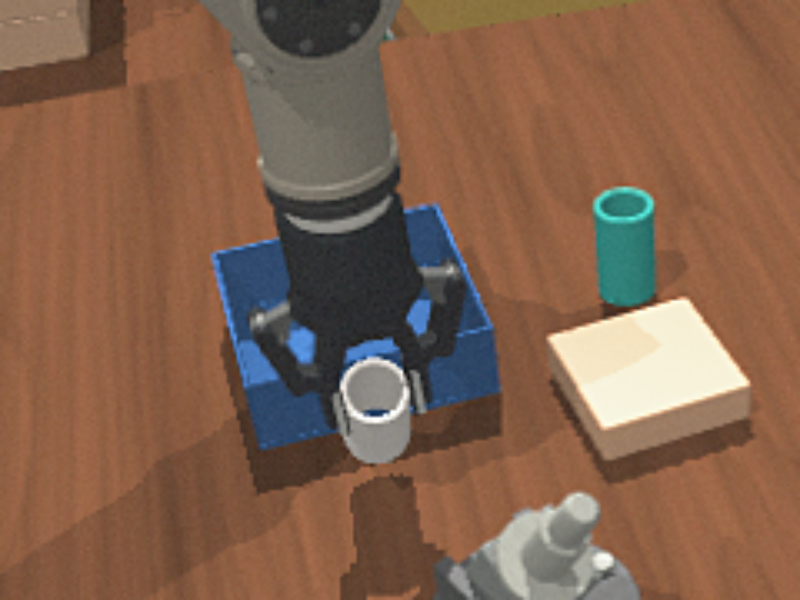

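Call:
servo_tool:
  series:
    - [0, 14, 0, 0]
    - [0, 24, 0, 0]
    - [0, 31, 0, 0]
    - [0, 37, 0, 0]
    - [0, 43, 0, 0]
    - [0, 49, 0, 0]
    - [0, 54, 0, 0]
    - [0, 59, 0, 0]
    - [0, 63, 0, 0]
    - [0, 66, 0, 0]
    - [0, 66, 0, 0]

```text
clock: 19.77
tcp_pos: [434.0, 215.4, 86.4]
tcp_rot: [0.709, -0.03, 0.703, 0.039]
wrist_force: [0.5, -11.5, 3.4]
width: 43.2
```

```bash
python3 look.py l7 | head -3
python3 - <<'E'
from h import *
a=np.load('l7.npz')['im']; save('l7b',cv2.resize(a[80:260,120:360],(800,600)))
E
```

```text
19.77 F [  0.5 -11.5   3.4] tcp [434.  215.4  86.4] toolx [ 0.008  0.013 -1.   ] toolz [0.995 0.098 0.01 ]
top [424.7 207.5 802.8] axis [-0.013 -0.007  1.   ] tilt 0.9 az -153.0 err 0.7868589764498939 730
bottom in pin frame [522.1 -14.2 446.6] axis in pin [0.5   0.015 0.866]
```

View pics/l7b.png

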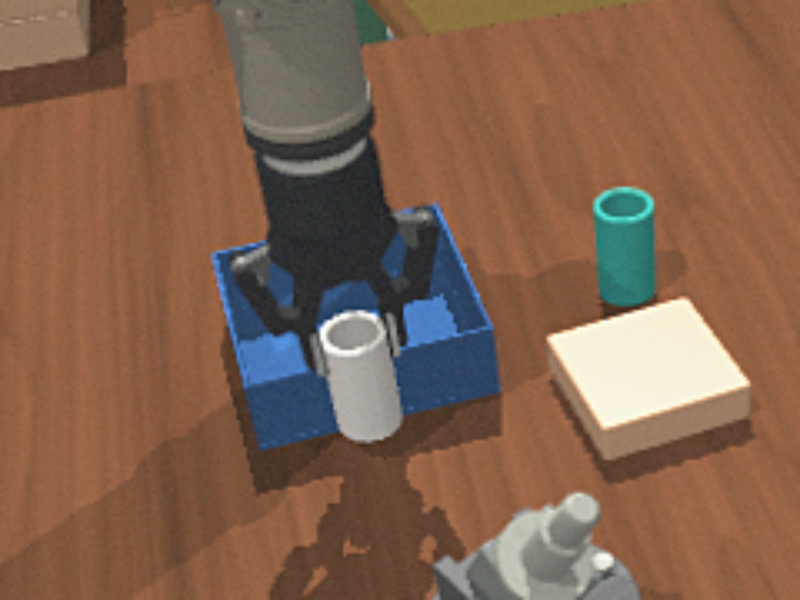

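Call:
servo_tool:
  series:
    - [0, -15, -1, 0]
    - [-20, -35, -4, 0]
    - [-70, -60, -6, 0]
    - [-110, -110, -11, 0]
    - [-111, -170, -17, 0]
    - [-111, -230, -23, 0]
    - [-111, -290, -29, 0]
    - [-111, -350, -35, 0]
    - [-111, -410, -41, 0]
    - [-111, -470, -47, 0]
    - [-111, -525, -52, 0]
    - [-111, -562, -56, 0]

```text
clock: 21.38
tcp_pos: [432.2, -353.4, 189.9]
tcp_rot: [0.71, -0.03, 0.703, 0.039]
wrist_force: [0.3, 0.3, -2.2]
width: 43.9
```

Call:
servo_tool:
  series:
    - [10, 0, 0, 0]
    - [25, 0, 0, 0]
    - [25, 0, 0, 0]

```text
clock: 21.75
tcp_pos: [432.0, -350.6, 163.2]
tcp_rot: [0.709, -0.03, 0.704, 0.04]
wrist_force: [0.1, 0.3, -3.1]
width: 43.6
```

```bash
python3 look.py l8 | head -3
python3 - <<'E'
from h import *
a=np.load('l8.npz')['im']; save('l8b',cv2.resize(a[300:480,160:400],(800,600)))
o=manip.get_obs(); T=o['tcp_pos']; d=np.load('l8.npz')['d']
for r in masks_of('side','sleeve_1'):
    P,_,_=cloud('side',d,r['pixels']); print(r['p'],r['extent'],np.median(P,0).round() if len(P) else 0)
    if len(P) and np.hypot(*(np.median(P,0)-T)[:2])<45 and r['p']>.3: print(sleevefit('side',d,r['pixels'],[T[0],T[1],T[2]+14],[0,0]))
E
```

```text
21.75 F [ 0.1  0.3 -3.1] tcp [ 432.  -350.6  163.2] toolx [ 0.006  0.015 -1.   ] toolz [0.995 0.099 0.007]
top [ 443.5 -400.7 1806.1] axis [ 0.008 -0.026  1.   ] tilt 1.5 az -73.7 err 0.7441461435293242 1425
bottom in pin frame [ 551.2  251.5 1588.4] axis in pin [0.477 0.005 0.879]
0.87 [395.8, 322.6, 31.2, 47.4] [ 658. -247.   92.]
0.7 [305.0, 154.6, 14.3, 33.8] [652. 319.  54.]
0.64 [276.3, 400.1, 42.2, 46.9] [ 433. -365.  151.]
(array([ 431.88083076, -353.64112384,  179.3382925 ]), array([-0.00328497, -0.03101881,  0.9995134 ]), np.float64(0.44564494370784047), 1425)
0.6 [306.8, 309.1, 26.2, 40.9] [ 526. -150.   60.]
```

View pics/l8b.png

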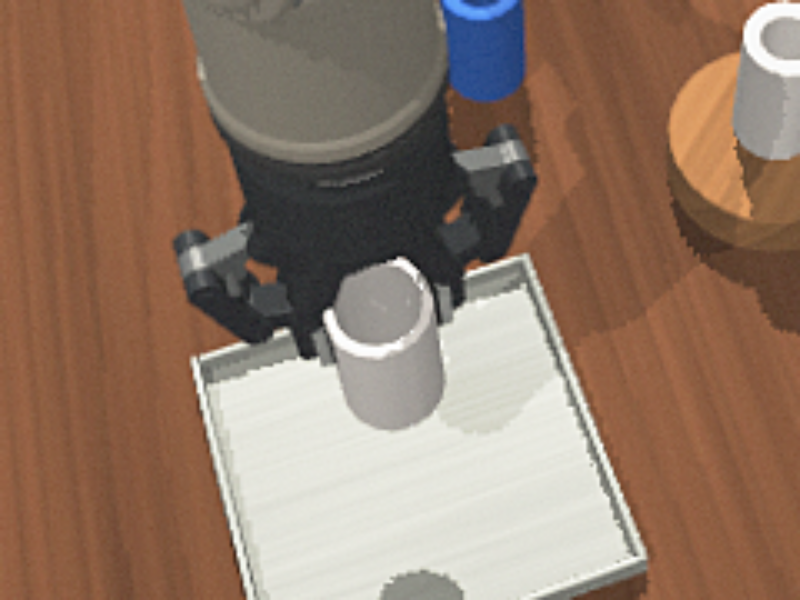

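Call:
servo_tool:
  series:
    - [15, 0, 0, 0]
    - [35, 0, 0, 0]
    - [55, 0, 0, 0]
    - [72, 0, 0, 0]
    - [82, 0, 0, 0]
    - [87, 0, 0, 0]
    - [89, 0, 0, 0]
    - [89, 0, 0, 0]

```text
clock: 22.9
tcp_pos: [433.9, -351.1, 76.4]
tcp_rot: [0.71, -0.031, 0.703, 0.039]
wrist_force: [-0.1, -0.3, -1.4]
width: 43.6
```

Call:
servo_tool:
  series:
    - [2, 0, 0, 0]
    - [4, 0, 0, 0]
    - [6, 0, 0, 0]
    - [6, 0, 0, 0]

```text
clock: 23.4
tcp_pos: [433.8, -351.0, 70.2]
tcp_rot: [0.71, -0.03, 0.703, 0.039]
wrist_force: [0.3, 0.1, -3.1]
width: 43.6
```

Call:
servo_tool:
  series:
    - [1, 0, 0, 0]
    - [2, 0, 0, 0]
    - [3, 0, 0, 0]
    - [4, 0, 0, 0]
    - [4, 0, 0, 0]

```text
clock: 24.02
tcp_pos: [433.9, -351.0, 67.4]
tcp_rot: [0.71, -0.03, 0.703, 0.039]
wrist_force: [-3.1, 3.6, 13.0]
width: 43.3
```

Firm contact with the tray floor (about 15 N). I'm opening the jaws and then rising.

Call:
servo_tool:
  series:
    - [-1, 0, 0, 0]
    - [-1, 0, 0, 0]
    - [-1, 0, 0, 0]
    - [-1, 0, 0, 0]
    - [-1, 0, 0, 0]
    - [-1, 0, 0, 0]
    - [-1, 0, 0, 0]
  claw: -1

```text
clock: 24.9
tcp_pos: [433.9, -351.0, 68.4]
tcp_rot: [0.71, -0.03, 0.703, 0.039]
wrist_force: [-0.5, -0.5, 1.1]
width: 85.2
```

Call:
servo_tool:
  series:
    - [-10, 0, 0, 0]
    - [-25, 0, 0, 0]
    - [-50, 0, 0, 0]
    - [-90, 0, 0, 0]
    - [-130, 0, 0, 0]
    - [-160, 40, 0, 0]
    - [-180, 90, 0, 0]
    - [-180, 130, 0, 0]
    - [-180, 150, 0, 0]
    - [-180, 150, 0, 0]

```text
clock: 26.15
tcp_pos: [417.5, -203.1, 251.1]
tcp_rot: [0.71, -0.031, 0.702, 0.041]
wrist_force: [-0.8, 0.3, 0.1]
width: 86.0
```

Run:
```python
from h import *
o=manip.get_obs(); print(o['clock'],o['tcp_pos'],o['width'],o['wrist_force'])
ims=[]
for c in('side','top'):
    im,d=capture(c); ims.append(cv2.resize(im,(400,300)))
    for r in masks_of(c,'sleeve_1'):
        P,_,_=cloud(c,d,r['pixels'])
        if r['p']<.3 or not len(P): continue
        m=np.median(P,0); print(c,r['p'],np.round(r['extent']),m.round())
        if m[1]<-180: print('  ',sleevefit(c,d,r['pixels'],[m[0],m[1]+(10 if c=='side' else 0),np.percentile(P[:,2],97)],[0,0]))
save('end',np.hstack(ims))
```

```text
26.15 [ 417.53438183 -203.09034071  251.1347812 ] 85.96517026227494 [-0.76005318  0.26078337  0.14484702]
side 0.95 [395. 321.  35.  51.] [ 658. -247.   92.]
   (array([ 659.77555877, -236.90971794,  111.98169364]), array([0.02518462, 0.00786432, 0.99965188]), np.float64(0.9559944684945574), 1120)
side 0.88 [283. 428.  32.  44.] [ 434. -362.   58.]
   (array([ 434.39298256, -351.91497484,   83.50575272]), array([5.36876835e-04, 2.00188719e-03, 9.99997852e-01]), np.float64(0.46722976769390634), 1144)
side 0.77 [308. 156.  18.  35.] [653. 320.  50.]
side 0.64 [305. 311.  24.  44.] [ 526. -149.   59.]
top 0.98 [173. 220.  34.  20.] [653. 334.  53.]
top 0.75 [474. 307.  24.  15.] [ 446. -333.   55.]
   (array([ 457.69348154, -320.88676363,   86.67513358]), array([-0.0241019 ,  0.00174906,  0.99970798]), np.float64(1.6123018863810579), 191)
top 0.65 [423. 210.  22.  20.] [ 662. -228.  100.]
   (array([ 660.23767781, -227.7810471 ,  113.89414621]), array([-0.00786037, -0.02488009,  0.99965954]), np.float64(0.9441938720657213), 503)
top 0.65 [377. 274.  22.  22.] [ 528. -130.   79.]
```

View pics/end.png

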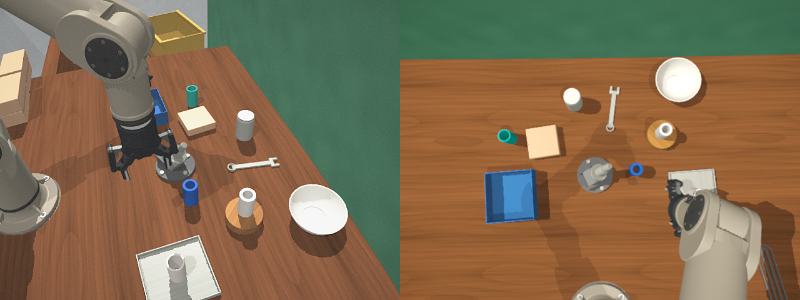

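The sleeve stands upright in the tray at about (434,-352), with the brick empty and nothing touching the gripper. I'm handing the job in.

```bash
python3 -c "
from bench import manip
print(manip.close_job())"
```

```text
the job is handed in; nothing more can be done
None
```

The sleeve from the firebrick went fully home on the gauge, so I stood it upright in the shallow steel tray. I handed the job in at about 26 s of the 54 s allowed; the hand-in reports no verdict.

**How it was done:** The tool only points down, so I tilted the sleeve to about 29° in the grip by pushing it against the crate wall. I slid it down the pin, withdrew it, pushed it upright against the outside of the same wall and set it down in the tray.

**On the gauge:**
- The sleeve's lower end was measured 0.1 mm from the collar and within about 1 mm of the pin axis, at 29.7° tilt.
- The wrist force there was about 26 N, below the 60 N limit. The contact force itself was not measured.
- The sleeve's wall also looked thin in the pictures, as a 36 mm bore should.

**In the tray:**
- The side camera puts the sleeve about 2 mm from the tray centre, tilted under 0.5°, with its top at 83.5 mm, so it rests on the floor.
- The firebrick is empty, the other sleeve is still on its offcut, and the gripper is open and clear.

**Checks that disagreed or are missing:**
- The two cameras differ by about 3 mm in y throughout. I used the side camera alone at the pin so that this offset cancelled.
- The final top-camera fit of the tray sleeve put it about 40 mm away and fitted poorly, because the arm hid most of it. I went by the side camera.
- The can and wrench look unmoved in the last pictures, but I did not measure them.

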